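# Mist, shut, pin and hold a leaf drill jig

## Task

The drill jig is loaded with an end cap: while its leaf is still open, mist the cap by pushing the red spray head on the jig's bottle fully down and letting it come back up, then swing the leaf shut over the cap. Push the black-headed pin right through the leaf's end hole into the post below it until its flange sits on the leaf, and finish while still holding the leaf pressed fully shut against the sprung seat, ready for drilling: do not let go. The brass-headed pin belongs to another jig and stays in the block; leave the other things on the bench alone.

Things in the scene. Friction and masses are not known exactly. Their poses are not given: they have to be found in the camera images.
- jig: steel leaf drill jig, bolted down; plate 12 mm thick from x -48 to +132, y -102 to +84 mm. Origin on the bench under the nest centre; z up, y from hinge towards pin post, x from nest towards the white spray bottle (36 mm across, at x +98, y 0). Dark nest block 64 x 60 mm, top z 36. Dark pin post 64 x 36 mm at y +50, top z 48, with the lower pin hole.
- leaf_hinge (a point): middle of the leaf's hinge axis, jig frame (0, -65, 55) mm; the axis runs along the jig's x, in the leaf's mid-thickness. Hinge ears reach z 66 mm, y -76 to -54.
- leaf_plate (a joint): angle of the bright steel leaf, rad: 0 shut (level), 1.57 upright, at most 1.9 (leaning away to -y). Leaf 64 mm wide, 10 mm thick, reaching 137 mm from the hinge axis (30 mm wide thumb lip to 146 mm), about 0.28 kg. The stiff hinge lets it stand above about 1.3 rad; well below it sinks shut slowly. Unpressed it rests on the cap at 0.06 to 0.09 rad, with or without the pin.
- leaf_hole (a point): centre of the upper mouth of the 13 mm pin hole through the leaf, in its top face, 115 mm from the hinge axis; moves with the leaf. Shut, it is at z 60 mm, 12 mm straight above point post_hole. Pressing the leaf fully shut takes about 4 to 7 N downward here (sprung seat under the cap), up to a hard stop. A brass drill bush 22 mm across stands 5 mm proud of the leaf 50 mm from this hole.
- post_hole (a point): centre of the mouth of the 12 mm pin hole in the fixed post's top, jig frame (0, 50, 48) mm; the hole is vertical and 36 mm deep.
- spray_head (a joint): travel of the red sprung spray head on the bottle, m: 0 up, 0.006 fully down; springs back when let go. Starts to move at about 3 N, fully down at 8 N.
- spray_top (a point): middle of the flat top of the red spray head (22 mm in diameter), 111 mm above the bench when up; press straight down here.
- cap: turned aluminium end cap, stepped, 32 mm in diameter and 26 mm high, standing in the nest on a sprung seat that gives 5 mm. Origin: centre of its underside, z up; 29 mm above the bench before the leaf presses on it, 24 mm with the leaf fully shut.
- pin_block: wooden block 52 (x) x 134 (y) x 45 mm (z) that does not move, with three 14 mm holes in a row at y -45, 0 and +45 mm. Origin: centre of its underside.
- pin: the jig pin: steel shank 10 mm in diameter and 42 mm long with an 8 mm tapered nose, flange 28 mm in diameter and 5 mm thick above it, then a black ribbed grip 18 mm in diameter and 33 mm tall. Origin: centre of the tip of the nose, z along the pin towards the grip. Stands in an outer hole of the block, flange on its top, origin 3 mm above the bench. 60 g.
- pin_flange (a point): on the pin's axis at the underside of its flange, 42 mm above the pin's origin; seated, it is at point leaf_hole.
- fat_pin: pin of another jig: the same, but with a brass-coloured grip and a 12.5 mm shank. Stands in the other outer hole of the block; stays there.
- v_block: steel V-block 50 x 44 x 36 mm, bystander; origin centre of underside
- marker_blue: white marker with blue cap, 125 mm long, lying, bystander
- magnet_dish: round steel dish of screws, 99 mm across, 20 mm high, bystander
- cap_spare: a second aluminium end cap, 32 mm across, 26 mm high, on the bench, bystander
- bearing: ball bearing 35 mm across, 11 mm thick, bystander
- green_screwdriver: screwdriver with green handle, 150 mm long, lying, bystander
Mind the look-alikes: they are no part of the job. What is shaped like the pin but white is not meant.

How it is judged:
By the outcome, as a careful person would: the job done as asked, in the order asked, and still so for the second after the job is handed in, while the arm keeps its last pose, push and grip.
It also fails if it takes over 72 s, if anything falls off the work surface, if the arm or the gripper's body presses on something with over 40 N, if the wrist force passes 120 N, or if a joint passes its speed limit or range.

## Robot

A 6-joint arm with a two-finger parallel gripper is mounted at the origin on a cart in front of the work surface, level with it; the furniture and walls round the work are solid. World frame = base frame: x ahead of the robot, y to its left, z up, the work surface at z = 0. Lengths are in m, angles in rad, forces in N, time in s.
With the tool pointing down it reaches from about 0.3 to 0.775 m from the base axis. Payload 14.6 kg.
Tool frame: the origin (TCP) lies midway between the tips of the shut fingers; the grasp point (between the pads) lies 19 mm behind it; z points along the fingers, y is the line along which they close (so a half turn about z gives the same grasp; the last joint's range is limited). The gripper opens to 94 mm and grips with 3 to 60 N. Pads are 16 mm wide; open, the fingers measure 119 mm over their backs; the gripper's body (75 mm by 177 mm) begins 78 mm behind the grasp point.
Start: joints at [-1.392, 0.3, 1.521, -0, 1.321, -0.067], TCP at [0.134, -0.533, 0.205] pointing down, gripper open.
Joint ranges: [-3.03, 3.03], [-0.79, 2.21], [0.23, 2.52], [-1.04, 4.18], [0, 3.07], [-2.55, 2.55]. Speed limits (rad/s): [2.22, 2.22, 2.57, 3.14, 3.14, 3.14].

## Interface

Orientations are given as [roll, pitch, yaw] about the fixed x, y, z axes, in that order (R = Rz(yaw) Ry(pitch) Rx(roll)).
In Python, from station import telemetry, optics, ctrl gives the robot as it stands.
- The arm moves only by the tool carry_out, never from a script. Its argument "plan" is a list that holds one entry, the list of rows, each a list of 7 numbers: the shift along the tool's x, y, z in mm, then the turn, a rotation vector about the tool's x, y, z in rad, then the finger opening in mm, from 0 to 94. A call has 1 to 20 rows; each row shifts and turns the commanded pose from where the row before left it, along the tool's axes as they then stand; what a row does not reach is not made up. A row lasts 1/12 s, in which the tool goes at most 41.7 mm and 7.16 degrees, less where a joint would pass 70% of its speed; a pose out of reach is approached as far as the arm can. A call with a gripper value outside its range is refused whole. The fingers move at their own pace and stop on an object; "squeeze" is the grip in N (left out, the last holds). Time passes only in rows, so rows that do not move let the fingers close. It gives the time, the measured TCP pose, the force, the opening and the grip force at its end, in the units of the state.
- telemetry.get_obs(): the state, without advancing time (a new reading comes with each control period).
- optics.camera(name): name is "side" or "top"; returns a dict with "pixels" (420x560x3 uint8, red, green, blue), "intrinsics" (3x3 intrinsics, pixels), "dist_coeffs" ([k1, k2, p1, p2, k3] as OpenCV has them; the pictures are not rectified), "origin" and "rotation" of the camera in the world. Camera axes: x right, y down, z forward; pixel columns grow to the right and rows downward; lengths in m; the calibration is good to about 2 mm. A picture is of the moment at which its call begins. There is no depth.
- ctrl.hand_in(): hands the job in; it is judged then, once.
The state is a dict: "time_s": time; "qpos": joint angles; "joint_vel": joint speeds; "tau": joint torques, N m; "ee_pos": TCP position; "eef_rot": TCP orientation; "force": force on the tool from outside, world axes, zero at the start; "moment": the same for the moment, N m; "grip_width": finger opening in m; "grip_force": force on a finger pad.
Only numpy, scipy, OpenCV 4.12 (cv2) and the standard library are available. Lean on these libraries where they do the work, as an engineer would, in place of code of your own. Each camera call takes 0.05 s, during which the arm holds its last target. There are 200 camera calls.

## Working session

There is one attempt and no reset: what is moved stays moved. The work goes in short steps, Python scripts to look and compute and a tool call to move; the robot and the scene stay as the last step left them, time stands still between calls to the robot, and variables do not carry over. Pictures are saved under pics/ and viewed, at most 10 in all, crops included, and the job is handed in when it is done.

Besides the shell and the picture viewer there is one more tool, called after ">>>" in YAML: its name, and indented under it one key for each argument. carry_out: Moves the arm, as the interface text tells. Its arguments: {"type":"object","properties":{"plan":{"type":"array","items":{"type":"array","items":{"type":"array","items":{"type":"number"}}}},"squeeze":{"type":"number"}},"required":["plan"]}

```bash
mkdir -p pics; cat > h.py <<'E'
import numpy as np,cv2
from station import telemetry,optics,ctrl
def shot(n,f=None):
    c=optics.camera(n)
    if f: cv2.imwrite('pics/'+f,c['pixels'][:,:,::-1])
    return c
def ray(c,uv):
    p=cv2.undistortPoints(np.array([[uv]],float),np.array(c['intrinsics']),np.array(c['dist_coeffs']))[0,0]
    return np.array(c['origin']),np.array(c['rotation'])@np.array([p[0],p[1],1])
def onz(c,uv,z):
    o,d=ray(c,uv); return o+d*(z-o[2])/d[2]
def tri(c1,a,c2,b):
    o1,d1=ray(c1,a);o2,d2=ray(c2,b)
    s=np.linalg.lstsq(np.c_[d1,-d2],o2-o1,rcond=None)[0]
    p,q=o1+s[0]*d1,o2+s[1]*d2
    return (p+q)/2,np.linalg.norm(p-q)
def proj(c,P):
    R=np.array(c['rotation']);t=-R.T@np.array(c['origin'])
    return cv2.projectPoints(np.array(P,float).reshape(-1,1,3),cv2.Rodrigues(R.T)[0],t,np.array(c['intrinsics']),np.array(c['dist_coeffs']))[0].reshape(-1,2)
E
python3 - <<'E'
from h import *
for n in('side','top'):
    c=shot(n,n+'0.png'); print(n,c['origin'],np.array(c['rotation']).round(3).tolist(),c['intrinsics'])
print(telemetry.get_obs())
E
```

```text
side [0.07864531 1.15403436 0.63658117] [-1.971, 0.027, -2.794] [[501.68387945   0.         273.15483289]
 [  0.         501.68387945 218.35076983]
 [  0.           0.           1.        ]]
top [ 0.43203417 -0.04033368  1.43008866] [-3.081, 0.002, -1.582] [[462.02276084   0.         285.60370716]
 [  0.         462.02276084 205.05841368]
 [  0.           0.           1.        ]]
{'time_s': 0.1, 'qpos': array([-1.39157164e+00,  3.00433882e-01,  1.52151132e+00, -1.80305282e-05,
        1.32068034e+00, -6.66085104e-02]), 'joint_vel': array([-0.00064565, -0.00241415, -0.00163388,  0.0021158 , -0.00090897,
       -0.00055585]), 'tau': array([-1.70593858e-04, -5.32648051e+01, -3.53286481e+01,  7.08786724e-02,
        2.34802708e-02, -4.84084819e-05]), 'ee_pos': array([ 0.13379775, -0.53324212,  0.20493625]), 'eef_rot': array([-3.14056090e+00, -5.13216943e-05,  2.45837647e-01]), 'force': array([-0.6303589 ,  0.39753642, -0.04792971]), 'moment': array([-0.04882514,  0.02714992, -0.02085456]), 'grip_force': 0.0, 'grip_width': 0.09393668085999915}
```

View pics/top0.png

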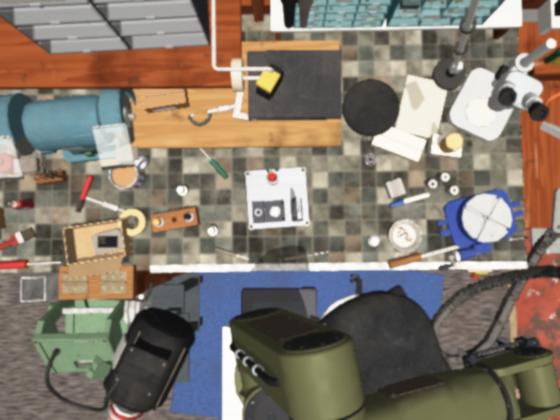

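View pics/side0.png

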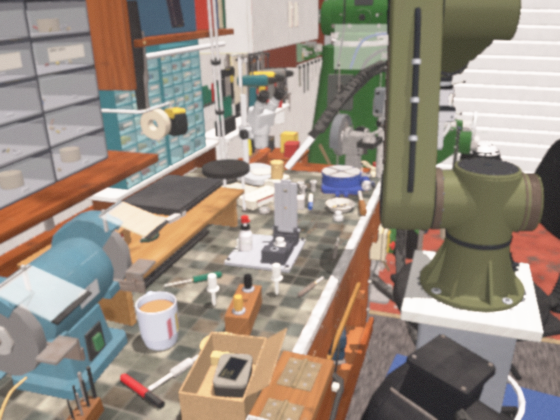

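The bare jig is at top (277,198), with the leaf upright at top (296,205). The block is at top (176,218). In the side view the black grip is at (247,283) and brass at (238,300). White look-alikes are at top (181,190) and (212,231). Next, a close crop.

```bash
sed -i 's/^def ray/from scipy.spatial.transform import Rotation as Ro\ndef ray/; s/    if f:/    c["rotation"]=Ro.from_euler("xyz",c["rotation"]).as_matrix()\n    if f:/' h.py
sed -i '/^from scipy/d;1i from scipy.spatial.transform import Rotation as Ro' h.py
python3 - <<'E'
from h import *
t=shot('top');s=shot('side')
a=cv2.resize(t['pixels'][160:245,145:320],None,fx=4.5,fy=4.5,interpolation=2)
b=cv2.resize(s['pixels'][170:345,195:315],None,fx=3.4,fy=3.4,interpolation=2)
cv2.imwrite('pics/a.png',a[:,:,::-1]);cv2.imwrite('pics/b.png',b[:,:,::-1])
# red spray head top
def red(c,x0,x1,y0,y1):
    p=c['pixels'][y0:y1,x0:x1].astype(int); m=(p[...,0]>130)&(p[...,1]<90)&(p[...,2]<90)
    v,u=np.nonzero(m); return u.mean()+x0,v.mean()+y0,v.min()+y0,m.sum()
print(red(t,260,285,165,190),red(s,235,255,210,240))
r=red(t,260,285,165,190);q=red(s,235,255,210,240)
print(tri(t,r[:2],s,q[:2]),onz(t,r[:2],.108))
E
```

```text
(np.float64(271.8421052631579), np.float64(176.78947368421052), np.int64(174), np.int64(38)) (np.float64(244.02941176470588), np.float64(219.41176470588235), np.int64(217), np.int64(34))
(array([ 5.96147988e-01, -7.59486218e-05,  1.02722649e-01]), np.float64(0.001807335891342476)) [ 5.94648832e-01 -5.61674171e-04  1.08000000e-01]
```

View pics/a.png

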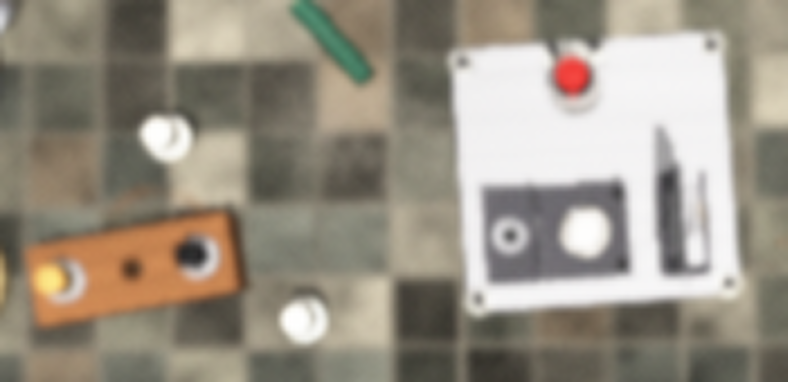

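View pics/b.png

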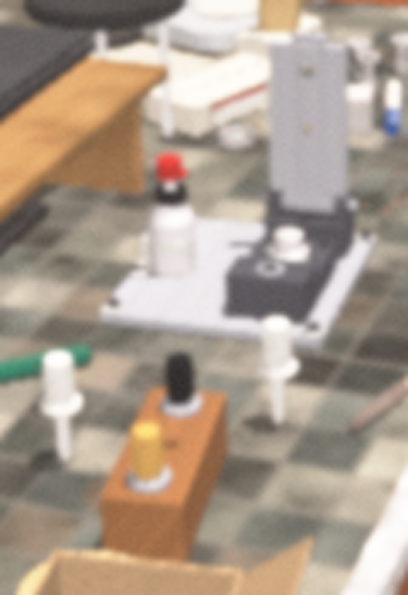

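The crops confirm it. The black-headed pin stands in the block at crop (190,252), i.e. top (187,216), with its flange at (197,257). Brass is at crop (50,278). The white look-alikes are at (165,138) and (303,320), and I'm leaving those. The post hole is at crop (510,235) and the spray head at (572,75). The leaf is upright and the cap is in the nest.

```bash
python3 - <<'E'
from h import *
t=shot('top');s=shot('side')
A=lambda u,v:(u/4.5+145-.4,v/4.5+160-.4)
B=lambda u,v:(u/3.4+195-.4,v/3.4+170-.4)
J=np.array([[132,84],[132,-102],[-48,-102],[-48,84],[0,50],[98,0]])/1e3
px=[(450,50),(722,32),(740,293),(468,314),(510,235),(572,74)]; z=[.012]*4+[.048,.11]
W=np.array([onz(t,A(*p),h)[:2] for p,h in zip(px,z)])
jc,wc=J.mean(0),W.mean(0)
H=(J-jc).T@(W-wc);yaw=np.arctan2(H[0,1]-H[1,0],H[0,0]+H[1,1])
R=np.array([[np.cos(yaw),-np.sin(yaw)],[np.sin(yaw),np.cos(yaw)]]);o=wc-R@jc
print('jig',o,yaw,((J@R.T+o-W)*1e3).round(1).tolist())
print('spray',R@[.098,0]+o,'hole',R@[0,.05]+o,'hinge',R@[0,-.065]+o)
print('spray tri',tri(t,A(572,74),s,B(171,160)))
# hole via side
print('posthole tri',tri(t,A(510,235),s,B(268,267)))
# pin: grip top center z: .003+.042+.005+.033=.083, flange top z .05
print('pin grip top',onz(t,A(189,250),.08),'flange',onz(t,A(197,257),.05))
print('pin side: top',onz(s,B(180,357),.083),'flange',onz(s,B(182,403),.05))
print('tri',tri(t,A(189,250),s,B(180,357)))
print('brass',onz(t,A(48,276),.08))
bl=np.array([onz(t,A(*p),.045)[:2] for p in[(25,247),(230,207),(243,287),(38,328)]]);print('block',bl,bl.mean(0),np.linalg.norm(bl[1]-bl[0]),np.linalg.norm(bl[2]-bl[1]))
# leaf tip in side: thumb lip top
print('decoy whites',onz(t,A(175,135),.08),onz(t,A(303,320),.08))
E
```

```text
jig [ 0.49904936 -0.00590059] 0.05843463960326952 [[-0.4, -0.6], [0.2, 0.5], [-0.3, -0.2], [1.0, 0.1], [-0.9, 0.1], [0.3, 0.1]]
spray [ 5.96882089e-01 -1.77249629e-04] hole [0.49612929 0.04401407] hinge [ 0.50284545 -0.07078964]
spray tri (array([ 0.5954826 , -0.00066245,  0.11089563]), np.float64(0.0020492237383181863))
posthole tri (array([0.49709321, 0.0438168 , 0.05033735]), np.float64(0.000347196626020323))
pin grip top [0.48821777 0.25016857 0.08      ] flange [0.48475917 0.25132623 0.05      ]
pin side: top [0.48410543 0.24880812 0.083     ] flange [0.48291327 0.25232287 0.05      ]
tri (array([0.48624833, 0.24882644, 0.08281518]), np.float64(0.003959942791079624))
brass [0.47245385 0.34110285 0.08      ]
block [[0.49296251 0.36631615]
 [0.51803489 0.23050004]
 [0.46462843 0.22183839]
 [0.43910243 0.35735631]] [0.47868207 0.29400272] 0.13811096839636938 0.05410429560868853
decoy whites [0.56322606 0.25936509 0.08      ] [0.44197472 0.17641408 0.08      ]
```

>>> carry_out:
  plan:
    - [[0, 0, -25, 0, 0, 0.094, 0], [0, 0, -25, 0, 0, 0.094, 0], [29, -29.7, 0, 0, 0, 0, 0], [29, -29.7, 0, 0, 0, 0, 0], [29, -29.7, 0, 0, 0, 0, 0], [29, -29.7, 0, 0, 0, 0, 0], [29, -29.7, 0, 0, 0, 0, 0], [29, -29.7, 0, 0, 0, 0, 0], [29, -29.7, 0, 0, 0, 0, 0], [29, -29.7, 0, 0, 0, 0, 0], [29, -29.7, 0, 0, 0, 0, 0], [29, -29.7, 0, 0, 0, 0, 0], [29, -29.7, 0, 0, 0, 0, 0], [29, -29.7, 0, 0, 0, 0, 0], [29, -29.7, 0, 0, 0, 0, 0], [29, -29.7, 0, 0, 0, 0, 0], [29, -29.7, 0, 0, 0, 0, 0], [29, -29.7, 0, 0, 0, 0, 0], [29, -29.7, 0, 0, 0, 0, 0], [0, 0, 0, 0, 0, 0, 0]]

```text
time_s: 1.97
ee_pos: [0.5993, 0.004, 0.2539]
eef_rot: [-3.14, 0.001, 0.062]
force: [-0.9, -0.0, -1.0]
grip_width: 0.0004
grip_force: 0.0
```

```bash
python3 - <<'E'
from h import *
s=shot('side');o=telemetry.get_obs()
print(o['time_s'],o['ee_pos'],o['eef_rot'],o['force'])
B=lambda u,v:(u/3.4+195-.4,v/3.4+170-.4)
yaw=.0584;n=np.array([np.cos(yaw),np.sin(yaw),0]);h=np.array([.5028,-.0708,.055])
for p in[(313,38),(310,45),(308,72),(306,128)]:
    c,d=ray(s,B(*p));q=c+d*(n@(h-c))/(n@d)
    e=q-h;y=e@[-np.sin(yaw),np.cos(yaw),0];print(p,q,'r',np.hypot(y,e[2]),'ang',np.arctan2(e[2],y))
E
```

```text
2.0167 [0.59785679 0.00170194 0.25409951] [-3.14117049e+00  1.73028592e-03  6.14892679e-02] [-0.13284374 -0.95429377 -0.82211774]
(313, 38) [ 0.50416225 -0.0940996   0.19150203] r 0.13848296659524006 ang 1.740140730153962
(310, 45) [ 0.50360911 -0.08463882  0.18866674] r 0.1343836511985901 ang 1.6741359419939355
(308, 72) [ 0.5031686  -0.07710449  0.1681154 ] r 0.11329155808856503 ang 1.6265686453985002
(306, 128) [ 0.50262728 -0.06784577  0.1228953 ] r 0.06795976235806739 ang 1.5272380892995012
```

>>> carry_out:
  plan:
    - [[0, 0, 34, 0, 0, 0, 0], [0, 0, 34, 0, 0, 0, 0], [0, 0, 34, 0, 0, 0, 0], [0, 0, 32, 0, 0, 0, 0], [0, 0, 3, 0, 0, 0, 0], [0, 0, 3, 0, 0, 0, 0], [0, 0, 3, 0, 0, 0, 0], [0, 0, 3, 0, 0, 0, 0], [0, 0, 2, 0, 0, 0, 0], [0, 0, 1, 0, 0, 0, 0], [0, 0, 0, 0, 0, 0, 0], [0, 0, 0, 0, 0, 0, 0]]

```text
time_s: 3.02
ee_pos: [0.5978, -0.0012, 0.108]
eef_rot: [3.141, -0.003, 0.058]
force: [1.7, -1.8, 5.9]
grip_width: 0.0002
grip_force: 2.8
```

>>> carry_out:
  plan:
    - [[0, 0, 2, 0, 0, 0, 0], [0, 0, 2, 0, 0, 0, 0], [0, 0, 0.5, 0, 0, 0, 0], [0, 0, 0, 0, 0, 0, 0], [0, 0, 0, 0, 0, 0, 0], [0, 0, 0, 0, 0, 0, 0]]

```text
time_s: 3.52
ee_pos: [0.5979, -0.0012, 0.1051]
eef_rot: [3.141, -0.004, 0.058]
force: [-4.7, -2.2, 19.9]
grip_width: 0.0003
grip_force: 10.1
```

>>> carry_out:
  plan:
    - [[0, 0, -6, 0, 0, 0, 0], [0, 0, -30, 0, 0, 0, 0], [0, 0, -40, 0, 0, 0, 0], [0, 0, -40, 0, 0, 0, 0], [0, 0, -40, 0, 0, 0, 0], [-24.5, 31, 0, 0, 0, 0, 0], [-24.5, 31, 0, 0, 0, 0, 0], [-24.5, 31, 0, 0, 0, 0, 0], [-24.5, 31, 0, 0, 0, 0, 0], [0, 0, 0, 0, 0, 0, 0], [0, 0, 0, 0, 0, 0, 0], [0, 0, 33, 0, 0, 0, 0], [0, 0, 33, 0, 0, 0, 0], [0, 0, 33, 0, 0, 0, 0], [0, 0, 0, 0, 0, 0, 0], [0, 0, 0, 0, 0, 0, 0]]

```text
time_s: 4.85
ee_pos: [0.5063, -0.1295, 0.1589]
eef_rot: [-3.141, 0.002, 0.059]
force: [-0.7, -0.4, 0.8]
grip_width: 0.0001
grip_force: 0.0
```

```bash
python3 - <<'E'
from h import *
s=shot('side')
b=cv2.resize(s['pixels'][120:300,195:375],None,fx=3.3,fy=3.3,interpolation=2)
cv2.imwrite('pics/c.png',b[:,:,::-1])
E
```

```text
(no output)
```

View pics/c.png

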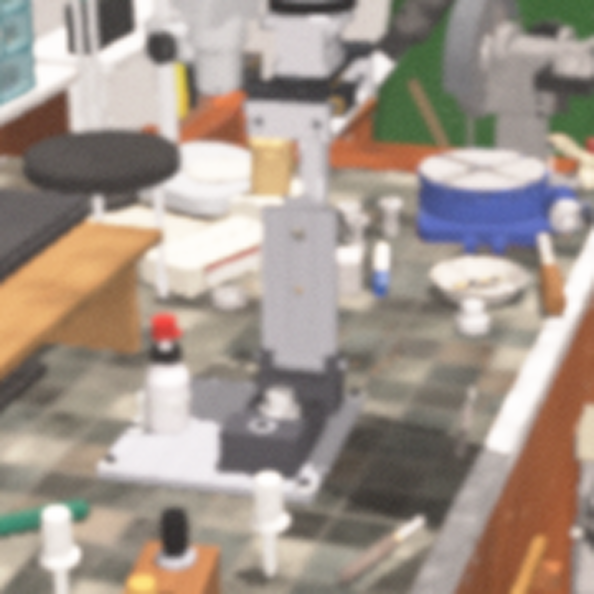

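The fingers are behind the upright leaf at crop (315,165). The spray head is back up at (165,325) and the cap is in the nest. Now I'll push the leaf over.

>>> carry_out:
  plan:
    - [[0, -10.7, 1, 0, 0, 0, 0], [0, -10.7, 1, 0, 0, 0, 0], [0, -10.7, 1, 0, 0, 0, 0], [0, -10.7, 1, 0, 0, 0, 0], [0, -10.7, 1, 0, 0, 0, 0], [0, -10.7, 1, 0, 0, 0, 0], [0, -10.7, 1, 0, 0, 0, 0], [0, -10.7, 1, 0, 0, 0, 0], [0, -10.7, 1, 0, 0, 0, 0], [0, -7.5, 7.7, 0, 0, 0, 0], [0, -7.5, 7.7, 0, 0, 0, 0], [0, -7.5, 7.7, 0, 0, 0, 0], [0, -5.7, 8.3, 0, 0, 0, 0], [0, -5.7, 8.3, 0, 0, 0, 0], [0, -5.7, 8.3, 0, 0, 0, 0], [0, -4, 9, 0, 0, 0, 0], [0, 0, 0, 0, 0, 0, 0]]

```text
time_s: 6.32
ee_pos: [0.4972, 0.0099, 0.0909]
eef_rot: [-3.141, 0.003, 0.058]
force: [-0.6, 0.6, -0.7]
grip_width: 0.0001
grip_force: 0.0
```

```bash
python3 - <<'E'
from h import *
s=shot('side')
b=cv2.resize(s['pixels'][120:300,195:375],None,fx=3.3,fy=3.3,interpolation=2)
cv2.imwrite('pics/d.png',b[:,:,::-1])
E
```

```text
(no output)
```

View pics/d.png

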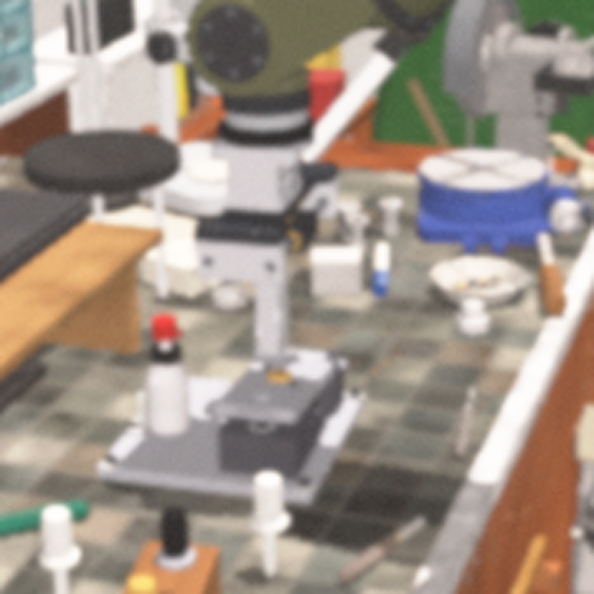

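The leaf lies nearly shut, with the bush at crop (278,376). Now the pin.

>>> carry_out:
  plan:
    - [[0, 0, -30, 0, 0, 0, 40], [0, 0, -30, 0, 0, 0, 40], [0.4, -40, 0, 0, 0, 0, 40], [0.4, -40, 0, 0, 0, 0, 40], [0.4, -40, 0, 0, 0, 0, 40], [0.4, -40, 0, 0, 0, 0, 40], [0.4, -40, 0, 0, 0, 0, 40], [0.3, -40, 0, 0, 0, 0, 40], [0, 0, 0, 0, 0, 0, 40], [0, 0, 0, 0, 0, 0, 40], [0, 0, 0, 0, 0, 0, 40], [0, 0, 30, 0, 0, 0, 40], [0, 0, 20, 0, 0, 0, 40], [0, 0, 0, 0, 0, 0, 40]]

```text
time_s: 7.53
ee_pos: [0.4853, 0.2468, 0.0997]
eef_rot: [3.14, 0.005, 0.056]
force: [-0.5, -0.3, -1.5]
grip_width: 0.0399
grip_force: 0.0
```

```bash
python3 - <<'E'
from h import *
s=shot('side');o=telemetry.get_obs();print(o['ee_pos'],o['eef_rot'],o['grip_width'])
b=cv2.resize(s['pixels'][190:350,180:320],None,fx=3.7,fy=3.7,interpolation=2)
cv2.imwrite('pics/e.png',b[:,:,::-1])
e=o['ee_pos'];print((proj(s,[e,e*[1,1,0]+[0,0,.083],[.4855,.25,.083],[.4855,.25,.05]])-[180,190])*3.7)
E
```

```text
[0.48614756 0.24735817 0.10192511] [3.14044060e+00 2.88973191e-03 5.59099359e-02] 0.0397681649004505
[[246.20986766 284.0102774 ]
 [247.72210631 311.41189401]
 [247.03110674 313.60699192]
 [249.64139228 360.56709799]]
```

View pics/e.png

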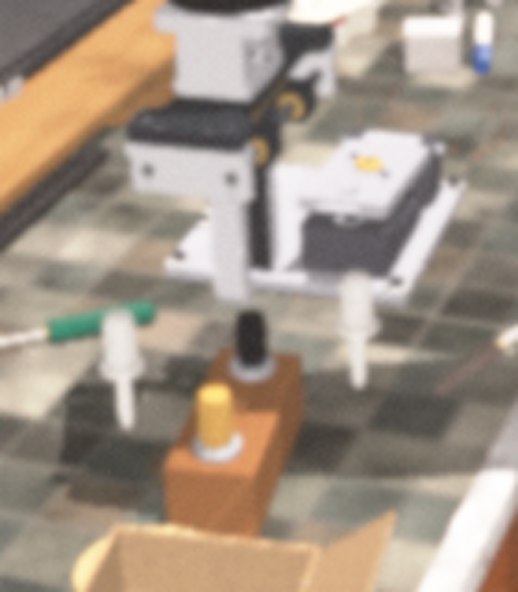

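The black grip is at (251,316) with the fingers straddling above, about 1 mm off in x. I'll correct, descend and grip.

>>> carry_out:
  plan:
    - [[-1.2, -1.5, 20, 0, 0, 0, 40], [0, 0, 20, 0, 0, 0, 40], [0, 0, 8, 0, 0, 0, 40], [0, 0, 0, 0, 0, 0, 40], [0, 0, 0, 0, 0, 0, 40], [0, 0, 0, 0, 0, 0, 10], [0, 0, 0, 0, 0, 0, 10], [0, 0, 0, 0, 0, 0, 10], [0, 0, 0, 0, 0, 0, 10], [0, 0, 0, 0, 0, 0, 10], [0, 0, 0, 0, 0, 0, 10], [0, 0, 0, 0, 0, 0, 10]]
  squeeze: 45

```text
time_s: 8.58
ee_pos: [0.4855, 0.2506, 0.0556]
eef_rot: [-3.141, -0.001, 0.058]
force: [-0.0, -1.1, 5.8]
grip_width: 0.0172
grip_force: 45.0
```

>>> carry_out:
  plan:
    - [[0, 0, -6, 0, 0, 0, 10], [0, 0, -12, 0, 0, 0, 10], [0, 0, -18, 0, 0, 0, 10], [0, 0, -18, 0, 0, 0, 10], [0, 0, -18, 0, 0, 0, 10], [0, 0, -18, 0, 0, 0, 10], [0, 0, 0, 0, 0, 0, 10], [0, 0, 0, 0, 0, 0, 10], [0, 0, 0, 0, 0, 0, 10]]

```text
time_s: 9.33
ee_pos: [0.4849, 0.2502, 0.1443]
eef_rot: [3.141, 0.001, 0.058]
force: [0.6, -0.2, -0.8]
grip_width: 0.0175
grip_force: 45.0
```

```bash
python3 - <<'E'
from h import *
s=shot('side');o=telemetry.get_obs();print(o['ee_pos'],o['eef_rot'],o['grip_width'],o['force'])
b=cv2.resize(s['pixels'][170:310,190:320],None,fx=4.2,fy=4.2,interpolation=2)
cv2.imwrite('pics/f.png',b[:,:,::-1])
e=o['ee_pos']
C=lambda P:(proj(s,P)-[190,170])*4.2
print(C([e-[0,0,z] for z in(.003,.008,.016,.05)]))
n=np.array([-.0584,.9983,0]);h=np.array([.5028,-.0708,.055])
for th in(0,.07,.15): print(th,C([h+n*(.115*np.cos(th)-.005*np.sin(th))+[0,0,.115*np.sin(th)+.005*np.cos(th)]]))
E
```

```text
[0.48475066 0.25021184 0.14395979] [3.14098672e+00 1.54296741e-03 5.77893829e-02] 0.01721364105855749 [ 0.86273966  0.29593616 -0.17943877]
[[234.22603554 343.55589168]
 [234.69286368 352.0707356 ]
 [235.43690021 365.63004157]
 [238.55962624 422.38162534]]
0 [[351.65340368 314.62005059]]
0.07 [[351.59561454 302.6040108 ]]
0.15 [[351.845647   288.47082576]]
```

View pics/f.png

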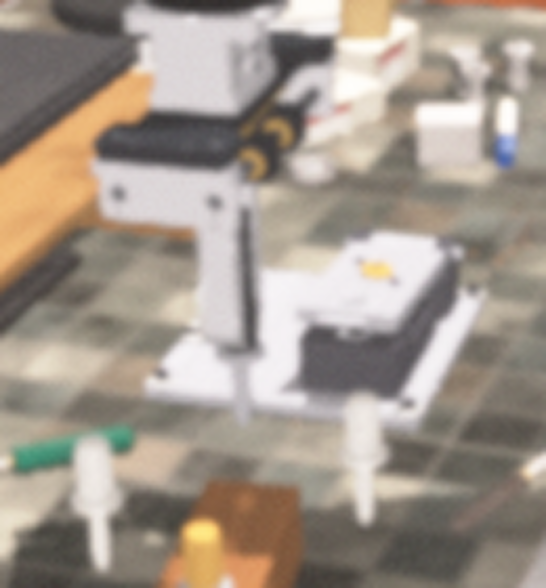

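The pin hangs straight in the grip, flange at (240,350) and tip at (243,420). The brass pin is still in the block. I'll move it over the leaf hole.

>>> carry_out:
  plan:
    - [[0, 15, 0, 0, 0, 0, 10], [0, 30, 0, 0, 0, 0, 10], [0, 35, 0, 0, 0, 0, 10], [0, 35, 0, 0, 0, 0, 10], [0, 35, 0, 0, 0, 0, 10], [0, 35, 0, 0, 0, 0, 10], [0.3, 21.5, 0, 0, 0, 0, 10], [0, 0, 0, 0, 0, 0, 10], [0, 0, 0, 0, 0, 0, 10], [0, 0, 0, 0, 0, 0, 10], [0, 0, 0, 0, 0, 0, 10]]

```text
time_s: 10.3
ee_pos: [0.4972, 0.0451, 0.1445]
eef_rot: [-3.141, 0.001, 0.059]
force: [-0.7, -0.4, -1.3]
grip_width: 0.0172
grip_force: 45.0
```

```bash
python3 - <<'E'
from h import *
s=shot('side');o=telemetry.get_obs();print(o['ee_pos'],o['eef_rot'],o['grip_width'],o['force'])
x0,y0,k=235,180,7
b=cv2.resize(s['pixels'][y0:y0+85,x0:x0+80],None,fx=k,fy=k,interpolation=2)
cv2.imwrite('pics/g.png',b[:,:,::-1])
e=o['ee_pos']
C=lambda P:(proj(s,P)-[x0,y0])*k+k/2
print('flange,tip',C([e-[0,0,z] for z in(.0106,.0526)]))
n=np.array([-.0584,.9983,0]);m=np.array([.9983,.0584,0]);h=np.array([.5028,-.0708,.055])
for th in(0,.07,.12):
  u=n*np.cos(th)+[0,0,np.sin(th)];w=-n*np.sin(th)+[0,0,np.cos(th)]
  print(th,'hole,lip,cornerL,R,bush',C([h+u*r+w*.005*q+m*xx for r,xx,q in((.115,0,1),(.146,0,1),(.137,.032,1),(.137,-.032,1),(.065,0,2))]).round().tolist())
E
```

```text
[0.49728349 0.04519247 0.14464807] [-3.14149718e+00  5.39784292e-04  5.90455255e-02] 0.017007209935120667 [-0.35755879 -0.14980301 -1.22120863]
flange,tip [[264.99259725 277.02040379]
 [268.14895271 381.12369489]]
0 hole,lip,cornerL,R,bush [[275.0, 458.0], [251.0, 494.0], [175.0, 474.0], [341.0, 492.0], [311.0, 391.0]]
0.07 hole,lip,cornerL,R,bush [[274.0, 438.0], [250.0, 468.0], [175.0, 450.0], [341.0, 468.0], [311.0, 380.0]]
0.12 hole,lip,cornerL,R,bush [[275.0, 423.0], [251.0, 449.0], [175.0, 433.0], [341.0, 450.0], [312.0, 371.0]]
```

View pics/g.png

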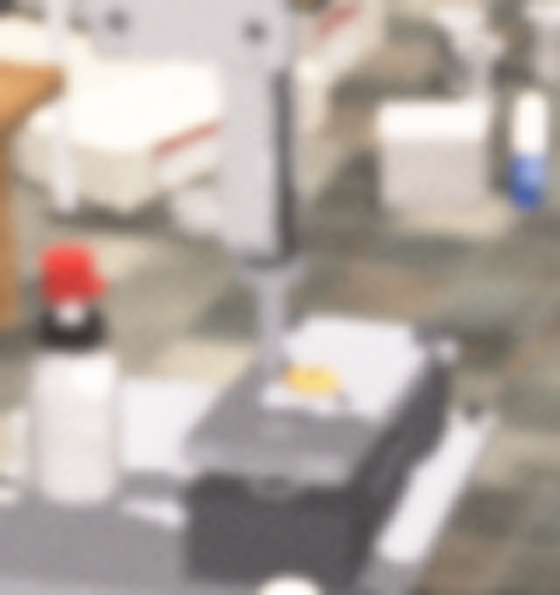

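The pin tip at (271,370) lines up laterally with the leaf hole at about (274,438). The bush at (312,382) matches a leaf angle of about 0.07. Descending while checking force.

>>> carry_out:
  plan:
    - [[0, 1.2, 10, 0, 0, 0, 10], [0, 0, 8, 0, 0, 0, 10], [0, 0, 3, 0, 0, 0, 10], [0, 0, 3, 0, 0, 0, 10], [0, 0, 3, 0, 0, 0, 10], [0, 0, 3, 0, 0, 0, 10], [0, 0, 2, 0, 0, 0, 10], [0, 0, 0, 0, 0, 0, 10], [0, 0, 0, 0, 0, 0, 10]]

```text
time_s: 11.1
ee_pos: [0.4976, 0.0431, 0.113]
eef_rot: [-3.142, -0.0, 0.058]
force: [-0.1, -0.4, -0.9]
grip_width: 0.017
grip_force: 45.0
```

>>> carry_out:
  plan:
    - [[0, -0.5, 3, 0, 0, 0, 10], [0, 0, 3, 0, 0, 0, 10], [0, 0, 3, 0, 0, 0, 10], [0, 0, 3, 0, 0, 0, 10], [0, 0, 2, 0, 0, 0, 10], [0, 0, 2, 0, 0, 0, 10], [0, 0, 2, 0, 0, 0, 10], [0, 0, 0, 0, 0, 0, 10], [0, 0, 0, 0, 0, 0, 10]]

```text
time_s: 11.85
ee_pos: [0.4975, 0.0436, 0.0949]
eef_rot: [-3.142, 0.0, 0.058]
force: [0.1, -0.9, -1.6]
grip_width: 0.0168
grip_force: 45.0
```

>>> carry_out:
  plan:
    - [[0, 0, 3, 0, 0, 0, 10], [0, 0, 3, 0, 0, 0, 10], [0, 0, 3, 0, 0, 0, 10], [0, 0, 3, 0, 0, 0, 10], [0, 0, 2, 0, 0, 0, 10], [0, 0, 0, 0, 0, 0, 10], [0, 0, 0, 0, 0, 0, 10]]

```text
time_s: 12.43
ee_pos: [0.4973, 0.0437, 0.0806]
eef_rot: [-3.141, 0.001, 0.058]
force: [-0.9, 3.7, -3.0]
grip_width: 0.0171
grip_force: 45.0
```

>>> carry_out:
  plan:
    - [[0, -0.5, 2, 0, 0, 0, 10], [0, 0, 2, 0, 0, 0, 10], [0, 0, 2, 0, 0, 0, 10], [0, 0, 1, 0, 0, 0, 10], [0, 0, 1, 0, 0, 0, 10], [0, 0, 1, 0, 0, 0, 10], [0, 0, 0, 0, 0, 0, 10], [0, 0, 0, 0, 0, 0, 10]]

```text
time_s: 13.1
ee_pos: [0.4976, 0.0442, 0.0719]
eef_rot: [-3.141, -0.0, 0.058]
force: [-0.2, 3.8, 2.4]
grip_width: 0.0172
grip_force: 45.0
```

>>> carry_out:
  plan:
    - [[0, -0.5, 1, 0, 0, 0, 10], [0, 0, 1, 0, 0, 0, 10], [0, 0, 0.5, 0, 0, 0, 10], [0, 0, 0, 0, 0, 0, 10], [0, 0, 0, 0, 0, 0, 10], [0, 0, 0, 0, 0, 0, 10]]
  squeeze: 60

```text
time_s: 13.6
ee_pos: [0.4977, 0.0443, 0.0705]
eef_rot: [3.141, -0.001, 0.058]
force: [-5.5, -0.3, 17.1]
grip_width: 0.017
grip_force: 60.0
```

>>> carry_out:
  plan:
    - [[0, 0, 0.3, 0, 0, 0, 10], [0, 0, 0, 0, 0, 0, 10], [0, 0, 0, 0, 0, 0, 10], [0, 0, 0, 0, 0, 0, 10], [0, 0, 0, 0, 0, 0, 10], [0, 0, 0, 0, 0, 0, 10]]

```text
time_s: 14.1
ee_pos: [0.4978, 0.0444, 0.0705]
eef_rot: [3.141, -0.001, 0.058]
force: [-7.2, 1.7, 21.7]
grip_width: 0.0171
grip_force: 60.0
```

```bash
python3 - <<'E'
from h import *
s=shot('side');o=telemetry.get_obs();print(o['ee_pos'],o['grip_width'],o['force'])
x0,y0,k=235,180,7
b=cv2.resize(s['pixels'][y0:y0+85,x0:x0+80],None,fx=k,fy=k,interpolation=2)
cv2.imwrite('pics/i.png',b[:,:,::-1])
E
```

```text
[0.49777896 0.04432711 0.07044417] 0.017223230341597937 [-7.35970674  1.03712715 20.31345773]
```

View pics/i.png

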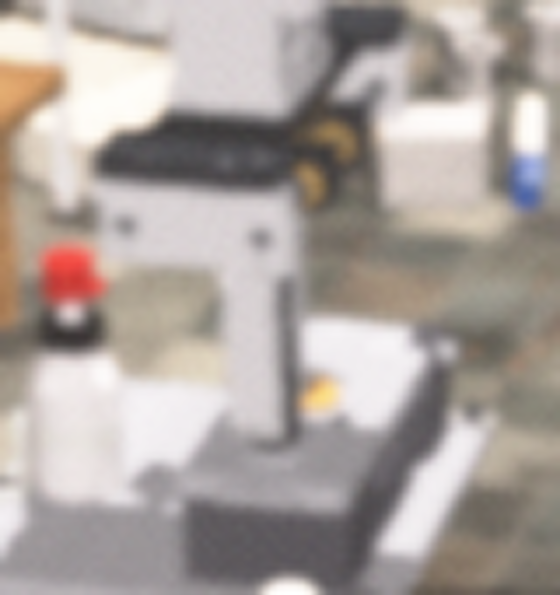

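The leaf lies flat on the post, with the bush now at row 392 (predicted 391 for fully shut). The flange sits on the leaf at (275,448), and the arm is pressing with 20 N against the stop. Handing in.

```bash
python3 -c "
from station import ctrl;print(ctrl.hand_in())"
```

```text
the job is handed in; nothing more can be done
None
```

I misted the cap with the leaf open, swung the leaf shut and seated the black-headed pin through it into the post, then handed in at about 14 s with the arm still gripping the pin and pressing the leaf fully shut at about 20 N; the judge gave no verdict.

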